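# Spread a snap ring with pliers over a shaft and hold it at the groove

## Robot

A 6-joint arm with a two-finger parallel gripper is mounted at the origin on a cart in front of the work surface, level with it; the furniture and walls round the work are solid. World frame = base frame: x ahead of the robot, y to its left, z up, the work surface at z = 0. Lengths are in m, angles in rad, forces in N, time in s.
With the tool pointing down it reaches from about 0.275 to 0.75 m from the base axis. Payload 10.2 kg.
Tool frame: the origin (TCP) lies on the mounting face of the last link; the fingertips stand 173 mm ahead of it and the grasp point (between the pads) lies 155 mm ahead of it (tip_extent is the distance from the TCP to the fingertips, in m); z points along the fingers, y is the line along which they close (so a half turn about z gives the same grasp; the last joint's range is limited). The gripper opens to 85 mm and grips with 20 to 120 N. Pads are 22 mm wide; open, the fingers measure 114 mm over their backs; the gripper's body (76 mm by 85 mm) begins 54 mm behind the grasp point. The pads swing forward as they close: fully open they stand 13 mm farther back than shut.
Start: joints at [1.08, 0.313, 1.498, -0, 1.331, -0.223], TCP at [0.139, 0.506, 0.405] pointing down, gripper open.
Joint ranges: [-2.94, 2.94], [-0.97, 2.17], [0.19, 2.56], [-1.23, 4.37], [0.02, 3.11], [-2.88, 2.88]. Speed limits (rad/s): [2.39, 2.39, 3.01, 3.14, 3.14, 3.14].

## Interface

Orientations are given as a unit quaternion [x, y, z, w].
In Python, from workcell import * gives the robot as it stands.
- The arm moves only by the tool move_arm, never from a script. Its argument "targets" is text: rows parted by semicolons, each of 5 numbers parted by spaces: the shift along the tool's x, y, z in cm, then the turn about the tool's z in rad, then the closure, from -1 (fully open) to 1 (shut). A call has 1 to 5 rows; each row is the pose to reach, as a shift and turn from the pose commanded when the call began, along the tool's axes at that moment; what a row does not reach only later rows make up. A row lasts 1/12 s, in which the tool goes at most 41.7 mm and 7.16 degrees, less where a joint would pass 70% of its speed; a pose out of reach is approached as far as the arm can. A call with a gripper value outside its range is refused whole. The fingers move at their own pace and stop on an object; "newtons" is the grip in N (left out, the last holds). Time passes only in rows, so rows that repeat a pose let the fingers close. It gives the time, the measured TCP pose, the force, the opening and the grip force at its end, in the units of the state.
- get_state(): the state, without advancing time (a new reading comes with each control period).
- capture(name): name is "side" or "top"; returns (picture, depth): 480x640x3 uint8, blue, green, red; 480x640 float32, m along the optical axis (not along the pixel's ray), 0 where there is no reading.
- get_calibration(name): a dict with "vertical_fov" (degrees; the focal length in pixels is half the picture's height over the tangent of half this angle, whatever the lens; pixels are square), "cx", "cy" (the principal point, pixels), "k1" (the pictures are not rectified: a ray, as slopes to the right and down, at radius r is drawn at 1 + k1 r^2 times it, then the intrinsics apply), "extrinsics" (4x4, takes a point from camera to world coordinates). Camera axes: x right, y up, looking along -z (the intrinsics and any distortion apply to the point x, -y, -z); pixel columns grow to the right and rows downward; lengths in m; the calibration is good to about 2 mm. A picture is of the moment at which its call begins. get_calibration takes no time and is no camera call.
- hand_in(): hands the job in; it is judged then, once.
The state is a dict: "t": time; "joint_pos": joint angles; "joint_velocities": joint speeds; "tau": joint torques, N m; "position": TCP position; "orientation": TCP orientation; "wrist_force": force on the tool from outside, world axes, zero at the start; "torque": the same for the moment, N m; "grip_width": finger opening in m; "gripper_force": force on a finger pad.
Only numpy, scipy, OpenCV 4.12 (cv2) and the standard library are available. Lean on these libraries where they do the work, as an engineer would, in place of code of your own. Each camera call takes 0.05 s, during which the arm holds its last target. There are 200 camera calls.

## Task

Slide the vise jaw fully open and lift the snap-ring pliers straight up out of the vise. Squeeze the pliers' handles so that the ring on their tips is fully spread, bring the spread ring over the end of the gear unit's upright shaft, and lower it along the shaft until it is level with the groove all round. Finish right there: keep holding the pliers upright and squeezed, the ring spread around the groove and hanging free of the shaft and bearing, and leave the small things around undisturbed.

Things in the scene. Friction and masses are not known exactly. Their poses are not given: they have to be found in the camera images.
- jaw_handle (a point): Black upright round handle post (14 mm diameter, from 93 to 133 mm above the worktop) of the vise's sliding jaw; the point is on its axis, 120 mm above the worktop. This frame's -x is the direction in which the jaw opens, z is up. With the jaw closed the pliers' pivot is 80 mm in +x of it. Under the post is the jaw's steel slide bar, top at 93 mm.
- jaw (a joint): Sliding vise jaw: 0 closed (its two lips reach over the pliers' cross bar and keep the pliers down), 0.034 m fully open. Stiff by friction, about 2.5 N; it stays where it is left.
- handles (a point): Point half-way between the pliers' two red grips, at the height to grip, 45 mm above the pivot. Squeeze along y. Grips are flat, 14 mm wide in x, from 24 to 62 mm above the pivot; outer faces here 53 mm apart relaxed (leaning outwards), 38 mm and parallel when fully squeezed. That takes about 10 N a handle (spring, then a stop); 20 to 40 N holds the pliers firmly. Axes as pliers.
- ring_centre (a point): Centre of the snap ring, 4 mm thick steel wire, lying flat at the pliers' tips and staying on them; 22 mm in +x of the pliers' axis, 62 mm below the pivot (107 mm below handles), axes as pliers. Fully spread it is round about this point, 35 mm inside and 43 mm outside diameter; relaxed only 25 mm wide inside, so it does not go over the shaft.
- handle_left (a joint): How far the pliers are squeezed, as the turn of each handle (both move together): 0 relaxed, 0.17 rad fully squeezed, ring fully spread.
- groove (a point): Centre of the groove in the gear unit's upright steel shaft, on the shaft's axis, half-way up the groove, 66 mm above the worktop. The shaft is round, 29 mm in diameter, so the pliers may be turned any way; the groove is 8 mm high (62 to 70 mm above the worktop), 25 mm in diameter. The bearing face is 20 mm below this point.
- shaft_top (a point): Centre of the shaft's upper end, 92 mm above the worktop, 26 mm above the groove's middle; its rim is rounded by 2 mm.
- vise: Small fixed blue and grey tool vise, base 156 x 100 mm, highest fixed edge 97 mm above the worktop; origin on the worktop under the pliers' pivot, -x is the direction in which the jaw opens.
- gear_unit: Fixed green block 86 x 86 mm with a round aluminium bearing cover and an upright shaft; origin on the worktop under the shaft's axis.
- pliers: Snap-ring pliers, 0.16 kg, upright in the vise, tips down; origin at the pivot, 85 mm above the worktop at the start; z up, y from handle to handle, x towards the ring. The cross bar at the pivot (84 mm in y, 22 in x, 12 high) rests on the vise's fork, loose under the jaw's lips. They can be squeezed while in the vise and, jaw open, drawn straight up.
- dropper_bottle: Small bottle with a red cap, 29 mm across, 62 mm high, standing; origin at its underside. Leave alone.
- case: Black closed case 52 x 90 x 28 mm; origin at its underside. Leave alone.
- forceps: Steel forceps, 125 mm long, lying; origin at the underside. Leave alone.
There are look-alikes about, which are no part of the job. Leave any blue or purple look-alike of the pliers alone.

How it is judged:
On the way, in this order (a step that is already met when the one before it is completed fails the run):
1. the vise jaw is slid open (value of joint jaw above 0.026 m), for 0.2 s.
2. the pliers are lifted out of the vise (z of ring_centre in the frame of vise above 0.1 m), for 0.1 s.
3. the ring is spread and over the end of the shaft (value of joint handle_left above 0.14 rad and horizontal distance between ring_centre and shaft_top below 0.012 m and z of ring_centre in the frame of shaft_top above -0.002 m), for 0.05 s.
At the end, for the whole second after the job is handed in: The jaw is open; the fingers hold the pliers (over 3 N), upright within 8 degrees and at rest, squeezed to over 0.14 rad; the ring's centre is within 5 mm of the shaft's axis and within 5 mm of the groove's mid-height; the pliers and ring press on the gear unit with less than 4 N (value of joint jaw above 0.02 m and value of joint handle_left above 0.14 rad and horizontal distance between ring_centre and groove below 0.005 m and z of ring_centre in the frame of groove between -0.005 and 0.005 m and angle between pliers's own z axis and vertical below 0.14 rad and linear speed of pliers below 0.02 m/s and contact force between the fingers and pliers above 3 N and contact force between pliers and gear_unit below 4 N); the arm keeps its last pose, push and grip.
It fails at once if a bystander is pushed by more than 25 mm (distance of any of dropper_bottle, case, forceps from where it was at the start of the episode above 0.025 m).
It also fails if it takes over 48 s, if anything falls off the work surface, if the arm or the gripper's body presses on something with over 40 N, if the wrist force passes 120 N, or if a joint passes its speed limit or range.

## Working session

There is one attempt and no reset: what is moved stays moved. The work goes in short steps, Python scripts to look and compute and a tool call to move; the robot and the scene stay as the last step left them, time stands still between calls to the robot, and variables do not carry over. Pictures are saved under pics/ and viewed, at most 10 in all, crops included, and the job is handed in when it is done.

Besides the shell and the picture viewer there is one more tool, called after "Emit:" as name(argument=value, ...) on one line, values as JSON. move_arm: Moves the arm, as the interface text tells. Its arguments: {"type":"object","properties":{"targets":{"type":"string"},"newtons":{"type":"number"}},"required":["targets"]}

```bash
mkdir -p pics; cat > h.py <<'E'
from workcell import *
import numpy as np, cv2
def cal(n):
    c=get_calibration(n); f=240/np.tan(np.radians(c["vertical_fov"])/2)
    return c,f
def ray(n,u,v):
    c,f=cal(n); K=np.array([[f,0,c["cx"]],[0,f,c["cy"]],[0,0,1]])
    p=cv2.undistortPoints(np.array([[[u,v]]],float),K,np.array([c["k1"],0,0,0,0.]))[0,0]
    E=np.array(c["extrinsics"]); return E[:3,3],E[:3,:3]@np.array([p[0],-p[1],-1])
def at_z(n,u,v,z):
    o,d=ray(n,u,v); return o+d*(z-o[2])/d[2]
def at_d(n,u,v,dep):
    r=3; o,d=ray(n,u,v); return o+d*dep[int(round(v)),int(round(u))]
def pix(n,P):
    c,f=cal(n);E=np.array(c["extrinsics"]); q=E[:3,:3].T@(np.array(P)-E[:3,3]); a=np.array([q[0],-q[1]])/-q[2]
    a=a*(1+c["k1"]*(a@a)); return f*a[0]+c["cx"],f*a[1]+c["cy"]
def crop(im,u0,v0,u1,v1,s,fn): cv2.imwrite(fn,cv2.resize(im[v0:v1,u0:u1],None,fx=s,fy=s,interpolation=cv2.INTER_CUBIC))
E
python3 - <<'E'
from h import *
for n in("top","side"):
    im,d=capture(n); cv2.imwrite(f"pics/{n}0.png",im); np.save(f"{n}0.npy",d); np.save(f"{n}0im.npy",im)
    c,f=cal(n); print(n,f,np.round(c["extrinsics"],3).tolist())
s=get_state(); print(s)
E
```

```text
top 592.964396015284 [[0.007, 0.992, -0.125, 0.342], [-1.0, 0.008, 0.007, 0.113], [0.008, 0.125, 0.992, 1.711], [0.0, 0.0, 0.0, 1.0]]
side 621.5424790534278 [[0.995, 0.071, -0.073, 0.461], [-0.1, 0.551, -0.829, -0.966], [-0.018, 0.832, 0.555, 0.835], [0.0, 0.0, 0.0, 1.0]]
{'t': 0.1, 'joint_pos': array([ 1.07957962e+00,  3.13388045e-01,  1.49837165e+00, -1.59768340e-05,
        1.33102043e+00, -2.23416767e-01]), 'joint_velocities': array([-2.84069016e-04, -9.40625289e-05, -1.56938244e-03, -2.02335656e-04,
       -1.50896550e-03, -2.74115504e-04]), 'tau': array([ 2.83940157e-03, -4.12891281e+01, -2.60142839e+01, -1.72602977e-04,
        3.04474903e-03,  2.60228131e-05]), 'position': array([0.1389233 , 0.50624581, 0.40419129]), 'orientation': array([ 1.33498301e-01,  9.91048864e-01, -5.58952297e-04, -2.00398812e-04]), 'wrist_force': array([ 0.0685782 ,  0.79734113, -0.91881726]), 'torque': array([0.0282453 , 0.00346937, 0.01487503]), 'gripper_force': 0.0, 'grip_width': 0.08565824087980627}
```

View pics/top0.png

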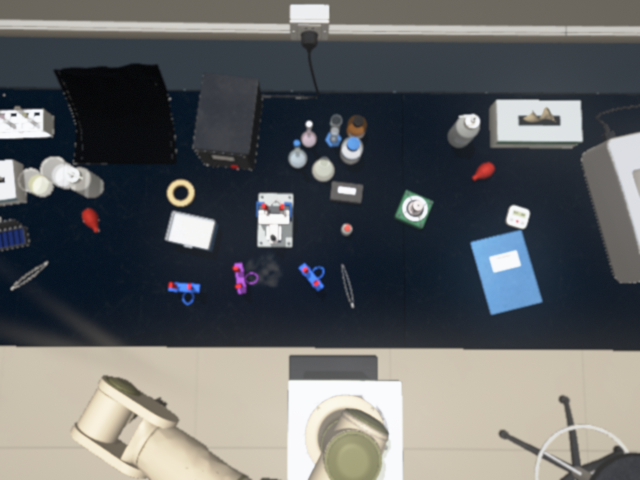

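View pics/side0.png

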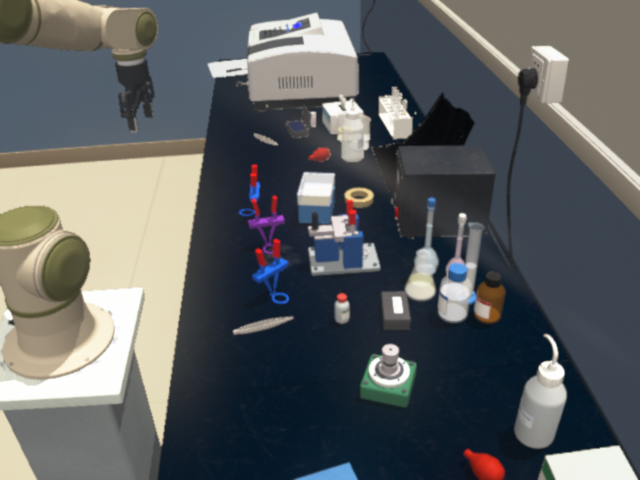

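The top view shows the vise at (275,220) with red-gripped pliers, the gear unit at (414,209), the bottle at (347,229), the case at (347,191) and the forceps at (347,286). In the side view the vise is at (343,240) and the gear unit at (390,375).

Candidates for the pliers in the top view are the vise ones (272,210), purple (241,278), blue (312,276) and blue (184,288). I choose the pair in the vise and will check it in a close crop.

```bash
python3 - <<'E'
from h import *
t=np.load("top0im.npy"); s=np.load("side0im.npy")
a=cv2.resize(t[180:260,245:305],(400,533),interpolation=cv2.INTER_CUBIC)   # x6.67
b=cv2.resize(s[190:283,300:390-20],(400,531),interpolation=cv2.INTER_CUBIC) 
b=cv2.copyMakeBorder(cv2.resize(s[190:280,300:390],(396,396),interpolation=cv2.INTER_CUBIC),0,137,0,0,cv2.BORDER_CONSTANT)
cv2.imwrite("pics/c1.png",np.hstack([a,b]))
g=cv2.resize(t[185:235,390:440],(400,400),interpolation=cv2.INTER_CUBIC)
g2=cv2.resize(s[335:415,350:430],(400,400),interpolation=cv2.INTER_CUBIC)
cv2.imwrite("pics/c2.png",np.hstack([g,g2]))
E
```

```text
(no output)
```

View pics/c1.png

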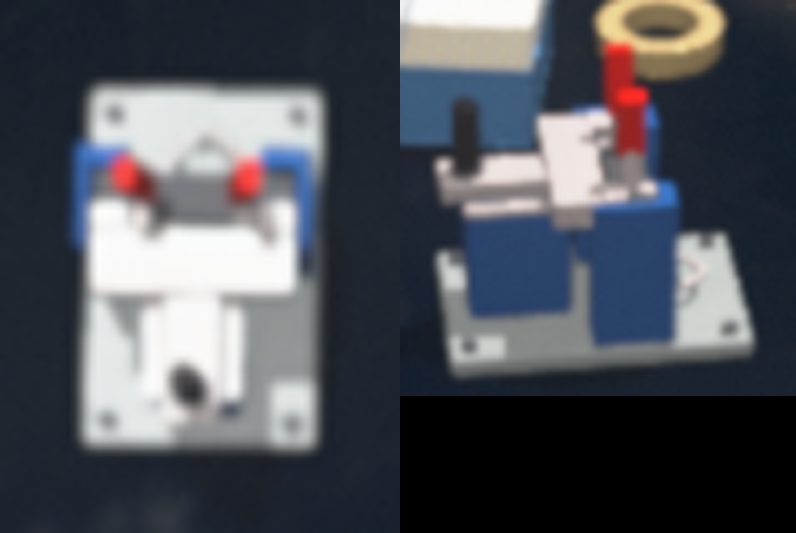

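View pics/c2.png

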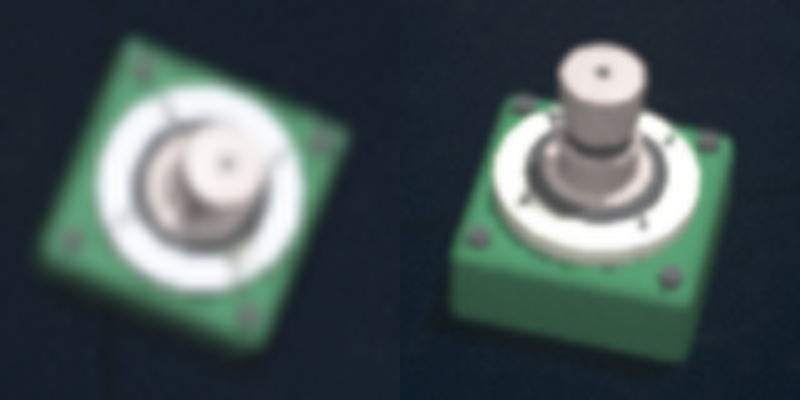

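The close crops confirm the choice: the red grips stand in the vise, with the black post on the slide bar. In the top crop the grip tops are at (127,172) and (247,178), and the post is at (188,385). In the side crop the post top is at (466,104). The shaft top is at (225,165) in the top crop and (602,72) in the side crop. Next I turn these into positions.

```bash
python3 - <<'E'
from h import *
def T(x,y,s=6.6667,u0=245,v0=180): return (x+.5)/s-.5+u0,(y+.5)/s-.5+v0
def S(x,y,s=4.4,u0=300,v0=190): return (x-400+.5)/s-.5+u0,(y+.5)/s-.5+v0
def tri(a,b):
    o1,d1=ray("top",*a);o2,d2=ray("side",*b)
    k=np.linalg.lstsq(np.c_[d1,-d2],o2-o1,rcond=None)[0];p,q=o1+k[0]*d1,o2+k[1]*d2
    return np.round((p+q)/2,4),np.round(p-q,4)
print("gripL",at_z("top",*T(125,168),.145),at_z("side",*S(620,48),.147))
print("gripR",at_z("top",*T(248,175),.145),at_z("side",*S(632,95),.147))
print("post",at_z("top",*T(188,385),.125),at_z("side",*S(466,104),.133))
print("shaft",at_z("top",*T(225,163,8,390,185),.092),at_z("side",*S(602,73,5,350,335),.092), tri(T(225,163,8,390,185),S(602,73,5,350,335)))
for n,c in (("base",[(88,85),(323,88),(318,448),(80,447)]),):
    P=np.array([at_z("top",*T(*x),.012) for x in c]);print(np.round(P,4),P.mean(0))
P=[at_z("side",*S(*x),.012) for x in [(455,365),(752,340),(725,235),(436,252)]]
print(np.round(P,4))
# corrections of the calibration: depth cloud of bench
for n in("top","side"):
    d=np.load(n+"0.npy"); pts=[(400,300),(230,310)] if n=="top" else [(330,380),(230,360)]
    print(n,[np.round(at_d(n,u,v,d),4) for u,v in pts])
dt=np.load("top0.npy")
# top-view clouds: jaw lips/fixed edges etc by height
for lo,hi in((.10,.16),):
    for (u0,u1,v0,v1) in((250,300,185,255),(395,435,190,230)):
        q=np.array([at_d("top",u,v,dt) for v in range(v0,v1) for u in range(u0,u1) if dt[v,u]>0])
        for a,b in((.085,.096),(.1,.13),(.13,.16)):
            m=(q[:,2]>a)&(q[:,2]<b); print(a,b,m.sum(),np.round(q[m].mean(0),4) if m.any() else "", np.round(q[m].min(0),3) if m.any() else "",np.round(q[m].max(0),3) if m.any() else "")
E
```

```text
gripL [0.62546444 0.22757953 0.145     ] [0.62283715 0.22462035 0.147     ]
gripR [0.62301955 0.17815444 0.145     ] [0.62252513 0.17793074 0.147     ]
post [0.54030026 0.2021465  0.125     ] [0.54252729 0.20325759 0.133     ]
shaft [ 0.63801732 -0.19643397  0.092     ] [ 0.63685336 -0.19683415  0.092     ] (array([ 0.6375, -0.1964,  0.0917]), array([ 0.0011, -0.    ,  0.0002]))
[[0.6862 0.2541 0.012 ]
 [0.6857 0.1514 0.012 ]
 [0.5274 0.152  0.012 ]
 [0.5271 0.2547 0.012 ]] [0.60660225 0.20305757 0.012     ]
[[0.5289 0.1493 0.012 ]
 [0.6818 0.1518 0.012 ]
 [0.6839 0.2492 0.012 ]
 [0.5272 0.2526 0.012 ]]
top [array([ 0.3772, -0.1575,  0.0079]), array([ 0.3456,  0.329 , -0.0054])]
side [array([ 0.5349, -0.169 ,  0.0006]), array([ 0.351 , -0.0957,  0.0005])]Traceback (most recent call last):
  File "<stdin>", line 24, in <module>
  File "h.py", line 13, in at_d
    r=3; o,d=ray(n,u,v); return o+d*dep[int(round(v)),int(round(u))]
             ~~~^^^^^^^
  File "h.py", line 7, in ray
    c,f=cal(n); K=np.array([[f,0,c["cx"]],[0,f,c["cy"]],[0,0,1]])
        ~~~^^^
  File "h.py", line 4, in cal
    c=get_calibration(n); f=240/np.tan(np.radians(c["vertical_fov"])/2)
ValueError: time passes only in moves, steps and waits
```

The positions agree within about 2 mm:

| Point | x, y (m) | Check |
|---|---|---|
| Post | 0.541, 0.2025 | |
| Pliers | 0.622, 0.203 | 80 mm in +x of the post, as stated |
| Shaft | 0.637, -0.196 | Triangulated z 0.0917 against 0.092 |

The vise yaw is about 0. I start towards the post.

```bash
cat > w.py <<'E'
import sys; from workcell import *; import numpy as np; from scipy.spatial.transform import Rotation as R
s=get_state(); M=R.from_quat(s["orientation"]).as_matrix(); p=np.array(s["position"])
t=np.array([float(a) for a in sys.argv[1:4]])
yaw=np.arctan2(M[1,1],M[0,1])  # finger line; want pi/2
print("pos",p.round(4),"tool shift cm",(M.T@(t-p)*100).round(2),"turn",round(yaw-np.pi/2,4),"zaxis",M[:,2].round(3),"F",np.round(s["wrist_force"],1),"t",s["t"])
E
python3 w.py .541 .2025 .405
```

```text
pos [0.1389 0.5062 0.4042] tool shift cm [-46.81 -18.65  -0.07] turn -0.2678 zaxis [-0.001 -0.001 -1.   ] F [ 0.1  0.8 -0.9] t 0.1
```

Emit:
move_arm(targets="-3.8 -1.5 0 -0.09 -1;-7.5 -3 0 -0.18 -1;-11.3 -4.5 0 -0.268 -1;-15 -6 0 -0.268 -1;-18.7 -7.5 0 -0.268 -1")

```text
t: 0.52
position: [0.3005, 0.3831, 0.4045]
orientation: [-0.0, 1.0, -0.0, -0.0]
wrist_force: [1.0, 0.8, -0.6]
grip_width: 0.0851
gripper_force: 0.0
```

```bash
python3 w.py .541 .2025 .405
```

```text
pos [0.3005 0.3831 0.4045] tool shift cm [-24.03 -18.08  -0.05] turn 0.001 zaxis [-0. -0. -1.] F [ 1.   0.8 -0.6] t 0.5167
```

Emit:
move_arm(targets="-3.2 -2.4 0 0 -1;-6.4 -4.8 0 0 -1;-9.6 -7.2 0 0 -1;-12.8 -9.6 0 0 -1;-16 -12 0 0 -1")

```text
t: 0.93
position: [0.4607, 0.2629, 0.4045]
orientation: [0.0, 1.0, -0.0, -0.0]
wrist_force: [0.9, 0.9, 0.5]
grip_width: 0.0855
gripper_force: 0.0
```

Emit:
move_arm(targets="-3.2 -2.4 0 0 -1;-6.4 -4.8 0 0 -1;-8 -6 0 0 -1;-8 -6 0 0 -1;-8 -6 0 0 -1")

```text
t: 1.35
position: [0.5399, 0.2039, 0.4039]
orientation: [0.001, 1.0, -0.0, -0.001]
wrist_force: [-0.4, 0.2, -0.1]
grip_width: 0.0851
gripper_force: 0.0
```

```bash
python3 w.py .541 .2025 .273
```

```text
pos [0.5399 0.2039 0.4039] tool shift cm [-0.13 -0.14 13.09] turn -0.0014 zaxis [-0.001 -0.    -1.   ] F [-0.4  0.2 -0.1] t 1.35
```

Emit:
move_arm(targets="-0.1 -0.1 3.5 0 -1;-0.1 -0.1 7 0 -1;-0.1 -0.1 10 0 -1;-0.1 -0.1 12 0 -1;-0.1 -0.1 13 0 -1", newtons=25)

```text
t: 1.77
position: [0.539, 0.2044, 0.272]
orientation: [-0.001, 1.0, -0.0, -0.002]
wrist_force: [0.3, 1.4, -0.3]
grip_width: 0.085
gripper_force: 0.0
```

Emit:
move_arm(targets="0 0 0 0 1;0 0 0 0 1;0 0 0 0 1;0 0 0 0 1;0 0 0 0 1")

```text
t: 2.18
position: [0.5406, 0.2036, 0.2759]
orientation: [-0.0, 1.0, 0.0, 0.001]
wrist_force: [0.2, -0.4, 0.4]
grip_width: 0.0257
gripper_force: 0.0
```

Emit:
move_arm(targets="0 0 0 0 1;0 0 0 0 1;0 0 0 0 1;0 0 0 0 1;0 0 0 0 1")

```text
t: 2.6
position: [0.5406, 0.2035, 0.2755]
orientation: [-0.0, 1.0, 0.0, 0.001]
wrist_force: [-2.4, -0.0, 5.8]
grip_width: 0.013
gripper_force: 25.3
```

Emit:
move_arm(targets="0.7 0 0 0 1;1.4 0 0 0 1;2.1 0 0 0 1;2.8 0 0 0 1;3.4 0 0 0 1")

```text
t: 3.02
position: [0.5063, 0.2037, 0.2756]
orientation: [-0.0, 1.0, 0.0, 0.002]
wrist_force: [36.9, 2.1, -9.6]
grip_width: 0.0135
gripper_force: 24.5
```

Emit:
move_arm(targets="0.1 0 0 0 1;0.1 0 0 0 1;0.1 0 0 0 1;0.1 0 0 0 1")

```text
t: 3.35
position: [0.5061, 0.2036, 0.2755]
orientation: [0.0, 1.0, 0.001, 0.003]
wrist_force: [9.5, 3.1, 1.6]
grip_width: 0.0133
gripper_force: 25.6
```

The jaw moved about 34 mm and reached its stop. I release and rise.

Emit:
move_arm(targets="0 0 0 0 -1;0 0 0 0 -1;0 0 0 0 -1;0 0 0 0 -1;0 0 0 0 -1")

```text
t: 3.77
position: [0.5052, 0.2035, 0.2745]
orientation: [-0.0, 1.0, -0.0, -0.0]
wrist_force: [0.7, 0.6, 0.4]
grip_width: 0.0734
gripper_force: 0.0
```

Emit:
move_arm(targets="0 0 -2 0 -1;0 0 -4.5 0 -1;0 0 -7 0 -1;0 0 -7 0 -1")

```text
t: 4.1
position: [0.5059, 0.2037, 0.3493]
orientation: [-0.0, 1.0, 0.001, 0.004]
wrist_force: [-0.0, -0.3, 0.8]
grip_width: 0.0851
gripper_force: 0.0
```

```bash
python3 - <<'E'
from h import *
s,_=capture("side"); t,_=capture("top")
a=cv2.resize(s[180:290,290:400],(550,550),interpolation=cv2.INTER_CUBIC); cv2.imwrite("pics/s1.png",a)
E
python3 w.py .622 .203 .345
```

```text
pos [0.5053 0.2035 0.345 ] tool shift cm [-11.67  -0.06   0.02] turn 0.0003 zaxis [ 0.001  0.    -1.   ] F [ 0.2  0.  -0.4] t 4.2
```

View pics/s1.png

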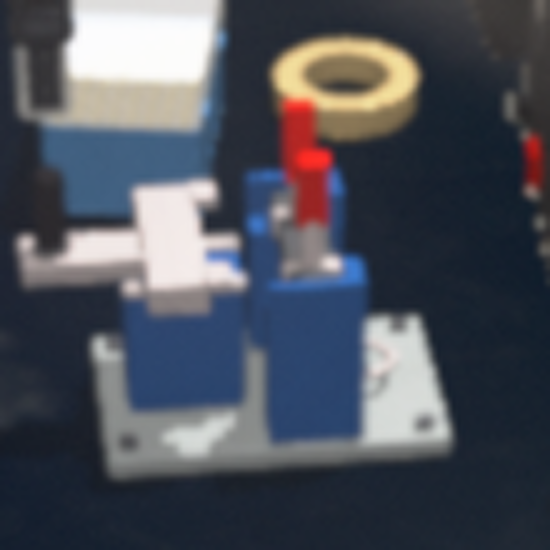

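The jaw is fully open and its lips are clear of the cross bar. The grips stand free at crop (298,100) and (315,160). I go over them now.

Emit:
move_arm(targets="-3.5 0 0 0 -1;-7 0 0 0 -1;-10.5 0 0 0 -1;-11.7 0 0 0 -1;-11.7 0 0 0 -1")

```text
t: 4.62
position: [0.6243, 0.2029, 0.3419]
orientation: [0.0, 1.0, -0.0, -0.001]
wrist_force: [-1.2, -1.0, -0.8]
grip_width: 0.0854
gripper_force: 0.0
```

```bash
python3 w.py .622 .203 .285
```

```text
pos [0.6243 0.2029 0.3419] tool shift cm [0.21 0.01 5.69] turn -0.001 zaxis [-0.003 -0.    -1.   ] F [-1.2 -1.  -0.8] t 4.6167
```

Emit:
move_arm(targets="0 0 1.5 0 -1;0 0 3 0 -1;0 0 4.5 0 -1;0 0 6 0 -1;0 0 6 0 -1", newtons=35)

```text
t: 5.03
position: [0.6211, 0.2036, 0.2806]
orientation: [-0.0, 1.0, -0.001, -0.004]
wrist_force: [-0.8, 0.3, -0.6]
grip_width: 0.0854
gripper_force: 0.0
```

```bash
python3 w.py .622 .203 .285; python3 - <<'E'
from h import *
t,_=capture("side"); cv2.imwrite("pics/t2.png",cv2.resize(t[130:290,270:430],(560,560),interpolation=cv2.INTER_CUBIC))
E
```

```text
pos [0.6211 0.2036 0.2806] tool shift cm [-0.09 -0.06 -0.44] turn 0.0005 zaxis [-0.007 -0.001 -1.   ] F [-0.8  0.3 -0.6] t 5.0333
```

View pics/t2.png

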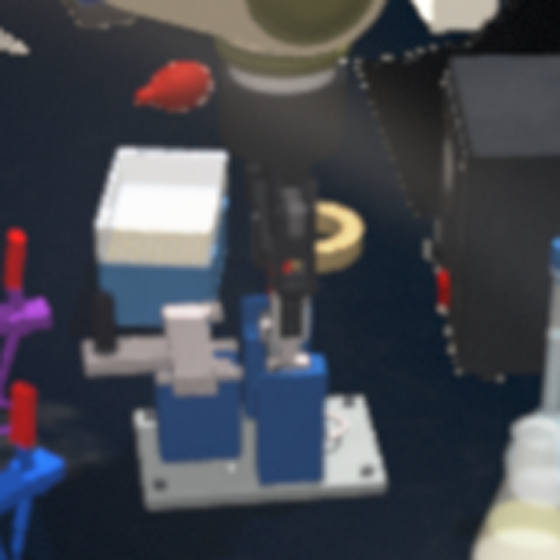

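The near finger covers the grip at crop (290,300), and nothing was touched. I close on the handles.

Emit:
move_arm(targets="0 0 0 0 1;0 0 0 0 1;0 0 0 0 1;0 0 0 0 1;0 0 0 0 1", newtons=35)

```text
t: 5.5
position: [0.6227, 0.2036, 0.2874]
orientation: [-0.0, 1.0, 0.0, 0.002]
wrist_force: [-1.6, -0.6, 10.7]
grip_width: 0.0362
gripper_force: 36.8
```

Emit:
move_arm(targets="0 0 0 0 1;0 0 0 0 1;0 0 0 0 1;0 0 0 0 1;0 0 0 0 1")

```text
t: 5.92
position: [0.6227, 0.2036, 0.2874]
orientation: [-0.0, 1.0, 0.0, 0.002]
wrist_force: [-1.3, -0.9, 9.6]
grip_width: 0.0367
gripper_force: 36.8
```

```bash
python3 w.py .622 .203 .285
```

```text
pos [0.6227 0.2036 0.2874] tool shift cm [ 0.07 -0.06  0.24] turn 0.0002 zaxis [ 0.004  0.    -1.   ] F [-1.3 -0.9  9.6] t 5.9167
```

The handles are squeezed (36.7 mm opening, close to the 38 mm stop). I lift straight up.

Emit:
move_arm(targets="0 0 -1 0 1;0 0 -2.5 0 1;0 0 -4.5 0 1;0 0 -6.5 0 1;0 0 -8.5 0 1")

```text
t: 6.33
position: [0.6222, 0.2035, 0.3712]
orientation: [-0.0, 1.0, 0.0, -0.0]
wrist_force: [-0.0, -0.4, -1.6]
grip_width: 0.0362
gripper_force: 36.3
```

Emit:
move_arm(targets="0 0 -2 0 1;0 0 -4 0 1;0 0 -4.5 0 1;0 0 -4.5 0 1;0 0 -4.5 0 1")

```text
t: 6.75
position: [0.6224, 0.2036, 0.4138]
orientation: [-0.0, 1.0, -0.0, -0.001]
wrist_force: [0.6, -0.5, -2.3]
grip_width: 0.0362
gripper_force: 36.3
```

```bash
python3 w.py .615 -.196 .415; python3 - <<'E'
from h import *
s,_=capture("side"); t,_=capture("top")
S=get_state(); print(S["grip_width"],S["gripper_force"])
P=[.6447,.2036,S["position"][2]-.155-.107]; u,v=map(int,pix("side",P)); print(P,u,v)
cv2.imwrite("pics/s3.png",cv2.resize(s[v-60:v+30,u-50:u+50],(800,720)[:2],interpolation=cv2.INTER_CUBIC)[:600])
E
```

```text
pos [0.6224 0.2036 0.4138] tool shift cm [  0.75 -39.96  -0.12] turn 0.0002 zaxis [-0.001 -0.    -1.   ] F [ 0.6 -0.5 -2.3] t 6.75
0.03654987183206408 36.33373260498047
[0.6447, 0.2036, np.float64(0.15102889241520157)] 360 203
```

View pics/s3.png

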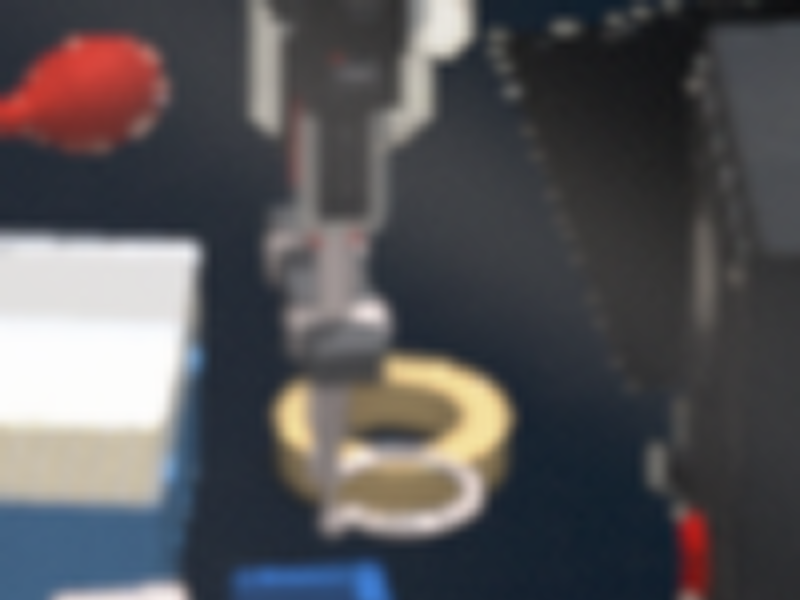

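The pliers are out and hang upright. The spread ring is at crop (406,490), full-frame (360.5,204), within 1 px of the predicted point. I carry them over to the shaft.

Emit:
move_arm(targets="0.1 -2 0 0 1;0.2 -5.5 0 0 1;0.3 -9 0 0 1;0.4 -12.5 0 0 1;0.4 -16 0 0 1")

```text
t: 7.27
position: [0.6181, 0.0421, 0.4135]
orientation: [-0.0, 1.0, 0.0, -0.001]
wrist_force: [0.9, -0.5, -1.8]
grip_width: 0.0363
gripper_force: 36.3
```

Emit:
move_arm(targets="0.1 -3.5 0 0 1;0.2 -7 0 0 1;0.3 -10.5 0 0 1;0.3 -14 0 0 1;0.3 -17.5 0 0 1")

```text
t: 7.68
position: [0.6152, -0.1332, 0.4136]
orientation: [-0.0, 1.0, 0.0, -0.001]
wrist_force: [0.3, -0.4, -1.9]
grip_width: 0.0366
gripper_force: 36.3
```

Emit:
move_arm(targets="0 -3 0 0 1;0 -5 0 0 1;0 -6.4 0 0 1;0 -6.4 0 0 1;0 -6.4 0 0 1")

```text
t: 8.1
position: [0.6156, -0.1953, 0.4139]
orientation: [0.0, 1.0, 0.001, -0.001]
wrist_force: [0.7, -0.1, -1.6]
grip_width: 0.0369
gripper_force: 36.3
```

```bash
python3 w.py .615 -.196 .380;
```

```text
pos [ 0.6156 -0.1953  0.4139] tool shift cm [ 0.06 -0.07  3.39] turn -0.0002 zaxis [-0.001  0.001 -1.   ] F [ 0.7 -0.1 -1.6] t 8.1
```

Emit:
move_arm(targets="0 0 1 0 1;0 0 2.5 0 1;0 0 3.8 0 1;0 0 4.2 0 1;0 0 4.2 0 1")

```text
t: 8.52
position: [0.6156, -0.1943, 0.3712]
orientation: [-0.001, 1.0, 0.001, -0.001]
wrist_force: [-0.5, 0.2, -2.0]
grip_width: 0.0362
gripper_force: 36.3
```

```bash
python3 w.py .615 -.196 .371; python3 - <<'E'
from h import *
s,d=capture("side")
S=get_state(); print(S["position"])
P=np.array(S["position"])+[.022,0,-.262]; u,v=pix("side",P); print(P,u,v,pix("side",[.6375,-.1964,.092]))
print(pix("side",P+[.01,0,0]),pix("side",P+[0,.01,0]),pix("side",P+[0,0,.01]))
cv2.imwrite("pics/s4.png",cv2.resize(s[320:380,350:430],(800,600),interpolation=cv2.INTER_CUBIC))
E
```

```text
pos [ 0.6156 -0.1943  0.3712] tool shift cm [ 0.06 -0.17  0.02] turn 0.0016 zaxis [-0.002  0.001 -1.   ] F [-0.5  0.2 -2. ] t 8.5167
[ 0.61568994 -0.19456334  0.3724689 ]
[ 0.63768994 -0.19456334  0.1104689 ] 390.7055135373468 340.31159751800556 (np.float64(390.32425003481507), np.float64(348.99375298336423))
(np.float64(396.47927331072134), np.float64(339.8089803715585)) (np.float64(389.630973648966), np.float64(336.3722201800015)) (np.float64(390.96208432145806), np.float64(335.9429467300364))
```

View pics/s4.png

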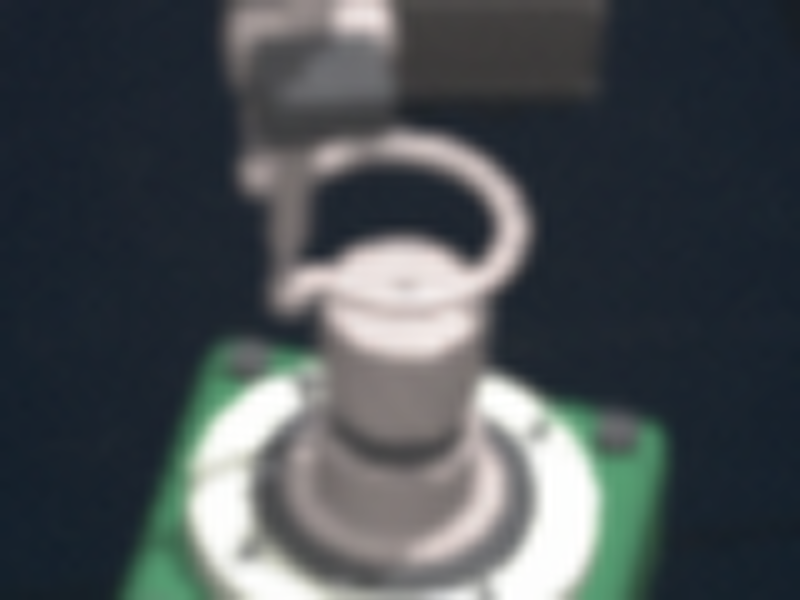

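The ring is seen at crop centre (404,221) and the shaft top at (404,294). Working with the ring at 0.108 m (264 mm under the TCP, from where the grip closed), it is aligned in x and needs about -1 mm in y. I correct that and lower slowly.

Emit:
move_arm(targets="0.03 -0.1 0 0 1;0.03 -0.1 0.4 0 1;0.03 -0.1 0.8 0 1;0.03 -0.1 1 0 1;0.03 -0.1 1 0 1")

```text
t: 8.98
position: [0.6152, -0.1965, 0.3621]
orientation: [-0.0, 1.0, 0.0, -0.0]
wrist_force: [-0.2, 0.1, -2.3]
grip_width: 0.0362
gripper_force: 36.3
```

Emit:
move_arm(targets="0 0 0.3 0 1;0 0 0.6 0 1;0 0 0.9 0 1;0 0 1.2 0 1;0 0 1.2 0 1")

```text
t: 9.4
position: [0.6152, -0.1965, 0.3498]
orientation: [-0.0, 1.0, 0.0, -0.001]
wrist_force: [-0.0, -0.3, -1.6]
grip_width: 0.0365
gripper_force: 36.3
```

```bash
python3 w.py .6155 -.196 .3304; python3 - <<'E'
from h import *
s,d=capture("side")
cv2.imwrite("pics/s5.png",cv2.resize(s[320:380,350:430],(800,600),interpolation=cv2.INTER_CUBIC))
E
```

```text
pos [ 0.6152 -0.1965  0.3498] tool shift cm [-0.03  0.05  1.94] turn 0.0002 zaxis [-0.001  0.001 -1.   ] F [-0.  -0.3 -1.6] t 9.4
```

View pics/s5.png

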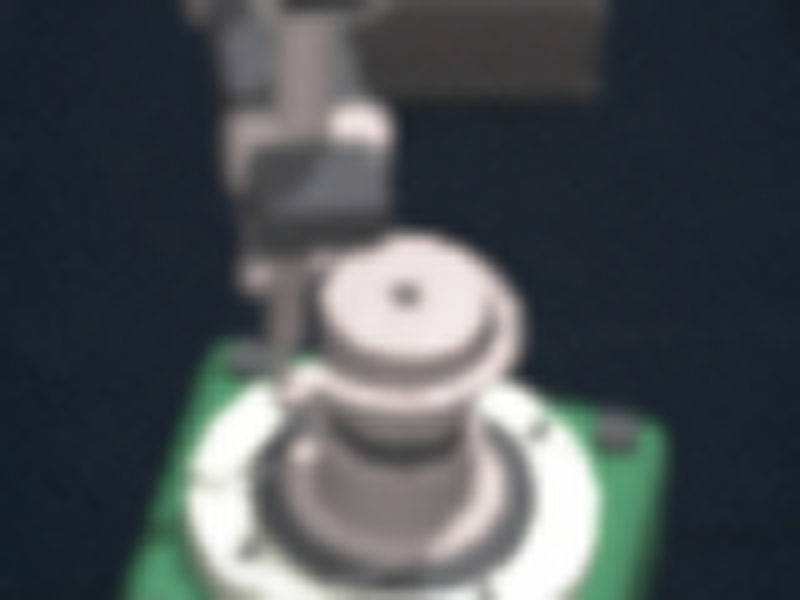

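The ring is now around the shaft with a gap all round. Its outer right edge is at 525 and its lower edge at 412, so it is centred within about 0.5 mm. I lower the last 19 mm.

Emit:
move_arm(targets="-0.03 0.02 0.4 0 1;-0.03 0.02 0.8 0 1;-0.03 0.02 1.2 0 1;-0.03 0.02 1.6 0 1;-0.03 0.02 1.9 0 1")

```text
t: 9.87
position: [0.6155, -0.1962, 0.331]
orientation: [-0.0, 1.0, 0.0, -0.0]
wrist_force: [0.5, 0.1, -1.2]
grip_width: 0.0364
gripper_force: 36.3
```

Emit:
move_arm(targets="0 0 0 0 1;0 0 0 0 1;0 0 0 0 1;0 0 0 0 1;0 0 0 0 1")

```text
t: 10.28
position: [0.6156, -0.1963, 0.3319]
orientation: [-0.0, 1.0, -0.0, 0.0]
wrist_force: [1.1, -0.7, -1.0]
grip_width: 0.0365
gripper_force: 36.3
```

```bash
python3 w.py .6155 -.196 .3304; python3 - <<'E'
from h import *
s,d=capture("side")
cv2.imwrite("pics/s6.png",cv2.resize(s[320:380,350:430],(800,600),interpolation=cv2.INTER_CUBIC))
E
```

```text
pos [ 0.6156 -0.1963  0.3319] tool shift cm [0.01 0.03 0.15] turn 0.0002 zaxis [ 0. -0. -1.] F [ 1.1 -0.7 -1. ] t 10.2833
```

View pics/s6.png

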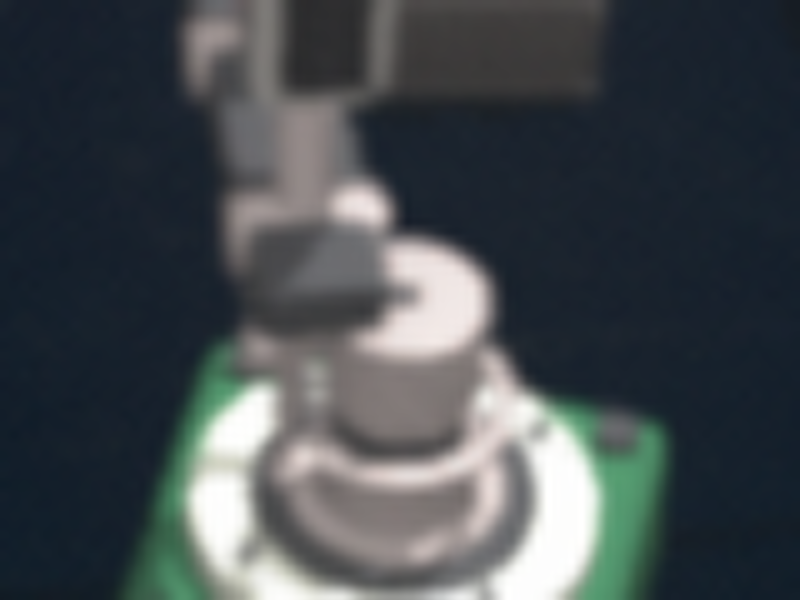

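The ring is level with the groove: its lower edge is at crop (400,490), which puts it at about 0.067 m. The force readings show only the pliers' weight, so I hand in.

```bash
python3 -c "
from workcell import *
print(hand_in())"
```

```text
the job is handed in; nothing more can be done
None
```

I handed the job in with the jaw fully open and the pliers held upright and squeezed. The spread ring hangs centred around the shaft, level with the groove (about 0.067 m against 0.066 m), with no contact force showing; the judge's result was not shown.

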